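Trim the needle meter back to its red line

ROBOT

A 6-joint arm with a two-finger parallel gripper is mounted at the origin on a cart in front of the work surface, level with it; the furniture and walls round the work are solid. World frame = base frame: x ahead of the robot, y to its left, z up, the work surface at z = 0. Lengths are in m, angles in rad, forces in N, time in s.
With the tool pointing down it reaches from about 0.35 to 0.8 m from the base axis. Payload 7.3 kg.
Tool frame: the origin (TCP) lies on the mounting face of the last link; the fingertips stand 173 mm ahead of it and the grasp point (between the pads) lies 155 mm ahead of it; z points along the fingers, y is the line along which they close (so a half turn about z gives the same grasp; the last joint's range is limited). The gripper opens to 85 mm and grips with 20 to 120 N. Pads are 22 mm wide; open, the fingers measure 114 mm over their backs; the gripper's body (76 mm by 85 mm) begins 54 mm behind the grasp point. The pads swing forward as they close: fully open they stand 13 mm farther back than shut.
Start: joints at [1.102, 0.342, 1.524, -0, 1.275, -0.146], TCP at [0.167, 0.498, 0.405] pointing down, gripper open.
Joint ranges: [-2.53, 2.53], [-0.77, 2.02], [0.04, 2.7], [-1, 4.14], [0.28, 2.66], [-3.11, 3.11]. Speed limits (rad/s): [2.57, 2.57, 3.14, 3.14, 3.14, 3.14].

INTERFACE

Orientations are given as a rotation vector (axis times angle).
In Python, from plant import robot gives the robot as it stands.
- The arm moves only by the shell command python3 -m pendant 'ROWS'. ROWS is text: rows parted by semicolons, each of 7 numbers parted by spaces: the opening in per cent of the stroke, from 0 (shut) to 100 (fully open), then the shift along the tool's x, y, z as a fraction of full scale, then the turn, a rotation vector about the tool's x, y, z as a fraction of full scale. In form: gripper dx dy dz ax ay az; .... A call has 1 to 10 rows; each row shifts and turns the commanded pose from where the row before left it, along the tool's axes as they then stand; what a row does not reach is not made up. Full scale, the value 1, is 0.06 m for a shift and 4 degrees for a turn. A row lasts 1/8 s, in which the tool goes at most 62.5 mm and 10.7 degrees, less where a joint would pass 70% of its speed; a pose out of reach is approached as far as the arm can. A call with a number of a shift or a turn outside -1 to 1 is refused whole. A call with a gripper value outside its range is refused whole. The fingers move at their own pace and stop on an object; the grip force is fixed at half the most. Time passes only in rows, so rows that do not move let the fingers close. It gives the time, the measured TCP pose, the force, the opening and the grip force at its end, in the units of the state.
- robot.read_state(): the state, without advancing time (a new reading comes with each control period).
- robot.grab_frame(name): name is "side" or "top" or "wrist"; returns (picture, depth): 384x512x3 uint8, red, green, blue; 384x512 float32, m along the optical axis (not along the pixel's ray), 0 where there is no reading.
- robot.calibration(name): a dict with "intrinsics" (3x3 intrinsics, pixels), "extrinsics" (4x4, takes a point from camera to world coordinates). Camera axes: x right, y down, z forward; pixel columns grow to the right and rows downward; lengths in m; the calibration is good to about 2 mm. A picture is of the moment at which its call begins: read the wrist's pose just before it. calibration takes no time and is no camera call; for the wrist camera it gives the pose at the moment of the call.
- robot.close_job(): hands the job in; it is judged then, once.
The state is a dict: "time": time; "qpos": joint angles; "joint_vel": joint speeds; "tau": joint torques, N m; "ee_pos": TCP position; "orientation": TCP orientation; "contact_force": force on the tool from outside, world axes, zero at the start; "wrist_torque": the same for the moment, N m; "grip_width": finger opening in m; "finger_force": force on a finger pad.
Only numpy, scipy, OpenCV 4.12 (cv2) and the standard library are available. Lean on these libraries where they do the work, as an engineer would, in place of code of your own. Each camera call takes 0.05 s, during which the arm holds its last target. There are 200 camera calls.

TASK

The needle meter on the bench reads low and has to be recalibrated. Take the green plastic trimming tool out of its stand, feel its blade down into the slot of the trimmer inside the brass bush in the meter's front panel, and turn the trimmer until the needle stands on the red line. Then put the tool back upright in its hole in the stand, fully down. The trimmer and the plastic blade are fragile: never press the blade on anything, or the tool on the meter, with more than about 20 N. Leave the other things on the bench where they are.

Things in the scene. Friction and masses are not known exactly. Their poses are not given: they have to be found in the camera images.
- tuning_tool: plastic trimming tool, 122 mm long, 35 g, upright in the stand, yaw any. Origin: middle of the blade's tip; z up the tool, x along the blade's width. White blade 12 mm wide (x), 2.8 mm thick (y), z 0 to 5.5 mm, thinning to 2.5 mm over the last millimetre; round white shaft, 12.5 mm in diameter, z 7 to 48 mm; green collar, 22 mm in diameter, underside at z = 48 mm; then the handle
- grip (a point): point on the tool's axis in its green handle, 98 mm above the blade's tip, axes as the tool's. The handle is hexagonal, 16 mm across the flats, 58 to 118 mm above the tip; one pair of flats faces +x and -x, the others lie every 60 degrees from there
- meter: needle meter lying face up, fixed, black case 140 mm (x) by 100 mm (y) by 38 mm high. Origin: middle of its underside; x points to its far side, with the dial window; the grey front panel on the near side (top at z = 38 mm) has a black range switch, 12 mm high, on the left (+y) and the trimmer's brass bush, standing 4 mm proud, on the right
- trimmer (a point): middle of the top face of the trimmer's cream rotor, 32 mm above the bench, at the bottom of a round brass guide bush (bore 13.5 mm, chamfered 2 mm, mouth 10 mm above this point). Axes as the meter's. Rotor 16.4 mm across, with a slot 3.6 mm wide right across its middle. It does not give downward, turns stiffly (about 0.03 N m), stays where it is left, and stays still while a blade slides lightly on it
- slot_floor (a point): point on the trimmer's axis at the floor of its slot, 4.4 mm below the rotor's top face. Axes as the meter's: they do not turn with the rotor. The slot's angle differs each time and is not measured: look or feel for it with the blade, which drops in 4.4 mm when it comes within about 5 degrees of the slot and is centred. In the slot the blade has some 4 degrees of play either way
- needle (a joint): needle angle, rad: 0 at the left end of the scale, growing to the right (clockwise from above), 1.4 at the right end, 0.90 on the red line. It starts between 0.2 and 0.64. Turning the trimmer 1 rad clockwise, seen from above, moves the needle 0.4 rad to the right; anticlockwise moves it back. The trimmer has end stops at needle 0 and 1.4
- needle_tip (a point): tip of the black needle, under the window, 60 mm from its pivot
- red_line (a point): middle of the red line on the white dial, 20 mm long and 2.4 mm wide, under the window; the needle lies on it at 0.90 rad
- stand: fixed blue-grey block on a black foot, 50 mm (x) by 84 mm (y) by 54 mm high; origin: middle of its underside. Six short bits stand 16 mm out of its top towards -y, the nearest 24 mm from the axis of the tool's hole
- stand_hole (a point): middle of the mouth of the tool's hole in the stand's top, 54 mm above the bench. The hole is 15 mm in diameter, with a 1.5 mm chamfer, and goes down to the bench. The tool hangs in it by its collar: its tip is then 48 mm below this point. Axes as the stand's
- flux_jar: round tub with a green lid, 45 mm in diameter, 30 mm high, a bystander; origin: middle of its underside
- desolder_wick: small blue reel 8 mm high, a bystander; origin: middle of its underside
- side_cutter: blue-handled side cutter lying flat, 129 by 45 mm, a bystander; origin: middle of its underside
- solder_reel: small reel of solder with blue flanges, 33 mm in diameter, 20 mm high, a bystander; origin: middle of its underside
Mind the look-alikes: they are no part of the job. There is more than one size of the tuning_tool; the job needs the smaller.

How it is judged:
On the way, in this order (a step that is already met when the one before it is completed fails the run):
1. the blade sits in the trimmer's slot (z of tuning_tool in the frame of trimmer below -0.002 m and horizontal distance between tuning_tool and trimmer below 0.003 m), for 0.2 s.
2. the needle stands on the red line, the blade still in the slot (all of step 1 and value of joint needle between 0.84 and 0.96 rad), for 0.2 s.
At the end, for the whole second after the job is handed in: The needle stands on the red line, within 0.06 rad (0.84 to 0.96), and the tool is back in its hole in the stand, within 6 mm of its axis, upright within 0.12 rad, down to within 4 mm of its seat, at rest (value of joint needle between 0.84 and 0.96 rad and horizontal distance between tuning_tool and stand_hole below 0.006 m and z of tuning_tool in the frame of stand_hole below -0.044 m and angle between tuning_tool's own z axis and vertical below 0.12 rad and linear speed of tuning_tool below 0.02 m/s); the robot touches nothing.
It fails at once if the tool's blade is loaded with more than 20 N, or the tool pressed on the meter's case with more than 20 N (contact force between tuning_tool_c0 and anything else above 20 N or contact force between tuning_tool and meter above 20 N).
It fails at once if one of the other loose things is moved by more than 20 mm (distance of any of flux_jar, desolder_wick, side_cutter, solder_reel from where it was at the start of the episode above 0.02 m).
It also fails if it takes over 72 s, if anything falls off the work surface, if the arm or the gripper's body presses on something with over 40 N, if the wrist force passes 120 N, or if a joint passes its speed limit or range.

## Working session

There is one attempt and no reset: what is moved stays moved. The work goes in short steps, Python scripts to look and compute and a shell command to move; the robot and the scene stay as the last step left them, time stands still between calls to the robot, and variables do not carry over. Pictures are saved under pics/ and viewed, at most 10 in all, crops included, and the job is handed in when it is done.

```bash
mkdir -p pics; ls; cat > h.py <<'E'
import numpy as np, cv2
from plant import robot
from scipy.spatial.transform import Rotation as R
def ray(cal,u,v,z):
    K=np.array(cal["intrinsics"]);T=np.array(cal["extrinsics"])
    d=T[:3,:3]@np.linalg.inv(K)@np.array([u,v,1.]);o=T[:3,3]
    return o+d*(z-o[2])/d[2]
def pt(cal,dep,u,v):
    K=np.array(cal["intrinsics"]);T=np.array(cal["extrinsics"])
    return T[:3,3]+T[:3,:3]@(np.linalg.inv(K)@np.array([u,v,1.])*dep[int(v),int(u)])
def save(n,im): cv2.imwrite("pics/"+n+".png",cv2.cvtColor(im,cv2.COLOR_RGB2BGR))
E
python3 - <<'E'
from h import *
import pickle
ims=[]
D={}
for n in["top","side"]:
    c=robot.calibration(n);im,d=robot.grab_frame(n);save(n,im);D[n]=(c,im,d)
    print(n,np.round(c["extrinsics"],3).tolist(),np.round(c["intrinsics"],1).tolist())
pickle.dump(D,open("D.pkl","wb"))
s=robot.read_state();print(s["orientation"],s["time"],s["contact_force"])
E
```

```text
pics
top [[0.015, -0.992, 0.126, 0.439], [-1.0, -0.017, -0.018, -0.051], [0.02, -0.125, -0.992, 0.92], [0.0, 0.0, 0.0, 1.0]] [[451.1, 0.0, 250.4], [0.0, 451.1, 191.4], [0.0, 0.0, 1.0]]
side [[0.987, -0.091, 0.129, 0.446], [-0.158, -0.596, 0.788, -0.753], [0.005, -0.798, -0.602, 0.618], [0.0, 0.0, 0.0, 1.0]] [[364.1, 0.0, 255.1], [0.0, 364.1, 193.9], [0.0, 0.0, 1.0]]
[-5.04761326e-01 -3.10034322e+00  1.99886874e-03] 0.1 [ 0.07267975  0.61297701 -0.18899154]
```

View pics/top.png

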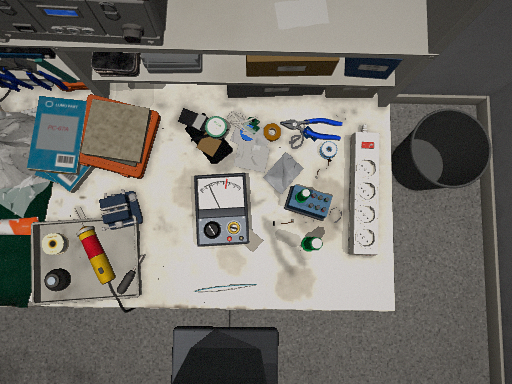

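View pics/side.png

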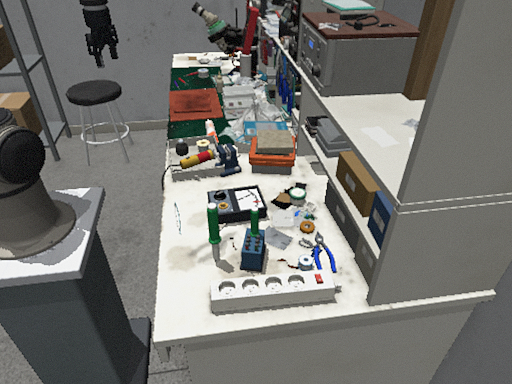

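The top view shows the meter at about (221,210), with the brass bush at (234,228). The blue stand is at (310,200), with the small green tool at (303,195). The larger look-alike stands at (312,243). Next I measure.

```bash
python3 - <<'E'
from h import *
import pickle
D=pickle.load(open("D.pkl","rb"))
c,im,d=D["top"]
for n,u,v,z in[("bush",234,228,.042),("dialcorner",195,174,.038),("tr",245,174,.038),("bl",196,244,.038),("br",248,241,.038)]:
    print(n,ray(c,u,v,z).round(3),pt(c,d,u,v).round(3))
for n in["top","side"]:
    c,im,d=D[n]
    hsv=cv2.cvtColor(im,cv2.COLOR_RGB2HSV)
    m=cv2.inRange(hsv,(50,100,40),(80,255,255))
    k,l,st,ce=cv2.connectedComponentsWithStats(m)
    for i in range(1,k):
        if st[i,4]>15:
            vs,us=np.where(l==i)
            P=np.array([pt(c,d,u,v) for u,v in zip(us,vs)])
            print(n,ce[i].round(1),st[i],"med",np.median(P,0).round(3),"zmax",P[:,2].max().round(3), ray(c,*ce[i],.128).round(3))
c,im,d=D["top"]
save("crop",np.hstack([cv2.resize(im[165:250,185:345],None,fx=5,fy=5,interpolation=cv2.INTER_CUBIC)]))
for w in ["wrist"]:
    q=robot.calibration(w);s=robot.read_state()
    T=np.eye(4);T[:3,:3]=R.from_rotvec(s["orientation"]).as_matrix();T[:3,3]=s["ee_pos"]
    print(np.round(np.linalg.inv(T)@np.array(q["extrinsics"]),3),q["intrinsics"]);print(T.round(3))
E
```

```text
bush [ 0.478 -0.036  0.042] [ 0.479 -0.036  0.026]
dialcorner [0.583 0.043 0.038] [ 0.59   0.047 -0.001]
tr [ 0.585 -0.056  0.038] [ 0.585 -0.056  0.036]
bl [0.446 0.037 0.038] [ 0.446  0.041 -0.002]
br [ 0.453 -0.064  0.038] [ 0.453 -0.064  0.036]
top [216.7 127.6] [206 116  21  21  85] med [0.678 0.001 0.029] zmax 0.033 [ 0.654 -0.003  0.128]
top [255.  124.9] [251 120   8  11  47] med [ 0.695 -0.075  0.006] zmax 0.012 [ 0.66  -0.072  0.128]
top [300.5 197.5] [295 189  15  14  77] med [ 0.533 -0.159  0.083] zmax 0.129 [ 0.53  -0.155  0.128]
top [ 10.5 242.2] [  0 236  27  14 142] med [0.445 0.412 0.002] zmax 0.92 [0.444 0.347 0.128]
top [307.7 244.3] [301 237  19  14 118] med [ 0.447 -0.169  0.107] zmax 0.92 [ 0.448 -0.167  0.128]
top [ 10.8 270.1] [  0 252  28  41 369] med [0.394 0.407 0.002] zmax 0.92 [0.396 0.343 0.128]
side [215.   24.7] [210  21  11   8  32] med [0.552 1.077 0.226] zmax 0.239 [0.578 1.532 0.128]
side [183.9  79.8] [171  68  37  22 307] med [0.38  0.983 0.007] zmax 0.618 [0.396 0.642 0.128]
side [213.2  70.8] [208  68  13   7  42] med [0.529 1.096 0.007] zmax 0
[... 388 characters left out ...]
[0.508 0.151 0.128]
side [297.5 196.7] [289 192  17   8  40] med [ 0.682 -0.013  0.028] zmax 0.033 [ 0.642 -0.136  0.128]
side [213.2 226.1] [207 207  14  37 342] med [ 0.451 -0.185  0.111] zmax 0.618 [ 0.451 -0.205  0.128]
side [254. 223.] [250 210   9  27 186] med [ 0.539 -0.169  0.092] zmax 0.126 [ 0.533 -0.208  0.128]
[[ 0.001 -0.948 -0.319  0.082]
 [ 1.     0.001  0.     0.   ]
 [ 0.    -0.319  0.948  0.03 ]
 [ 0.     0.     0.     1.   ]] [[325.66423037   0.         257.77506044]
 [  0.         325.66423037 191.83926519]
 [  0.           0.           1.        ]]
[[-0.948  0.317 -0.001  0.166]
 [ 0.317  0.948 -0.001  0.498]
 [ 0.    -0.001 -1.     0.404]
 [ 0.     0.     0.     1.   ]]
```

View pics/crop.png

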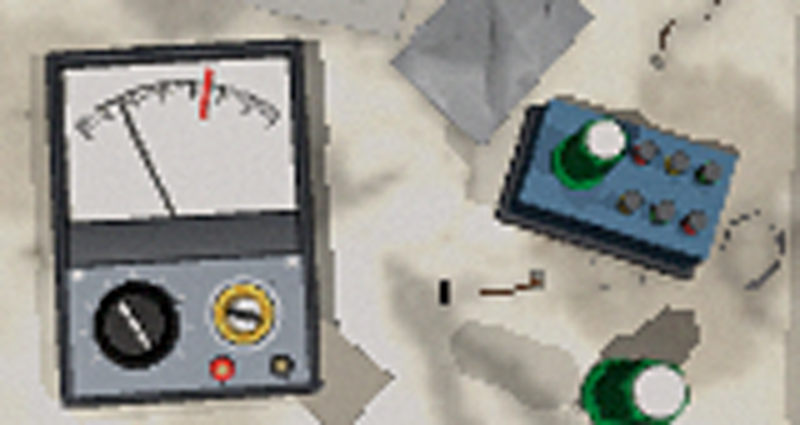

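The crop shows the needle left of the red line, the trimmer slot inside the bush at crop (245,315), and the white tool top at crop (605,140), which is full-image (306,193). I'm moving the wrist camera over the scene.

```bash
python3 -m pendant '100 -.737 -.658 0 0 0 0;100 -.737 -.658 0 0 0 0;100 -.737 -.658 0 0 0 0;100 -.737 -.658 0 0 0 0;100 -.737 -.658 0 0 0 0;100 -.737 -.658 0 0 0 0;100 -.737 -.658 0 0 0 0;100 -.737 -.658 0 0 0 0;100 -.737 -.658 0 0 0 0;100 -.737 -.658 0 0 0 0'
python3 -m pendant '100 -.737 -.658 0 0 0 0;100 -.737 -.658 0 0 0 0;100 0 0 0 0 0 0;100 0 0 0 0 0 0'
python3 - <<'E'
from h import *
import pickle
s=robot.read_state();c=robot.calibration("wrist");im,d=robot.grab_frame("wrist");save("w1",im)
pickle.dump((c,im,d),open("w1.pkl","wb"))
print(s["ee_pos"],s["orientation"],s["qpos"],s["time"])
E
```

```text
time: 1.35
ee_pos: [0.4612, -0.0187, 0.4045]
orientation: [-0.506, -3.101, -0.001]
contact_force: [1.6, 1.3, 0.5]
grip_width: 0.0855
finger_force: 0.0
time: 1.85
ee_pos: [0.5192, -0.1197, 0.404]
orientation: [-0.506, -3.099, -0.001]
contact_force: [-0.1, 0.1, 0.3]
grip_width: 0.0856
finger_force: 0.0
[ 0.5192223  -0.11968056  0.40398943] [-5.05508590e-01 -3.09885238e+00 -1.19146856e-03] [-3.70521482e-01  3.57422425e-01  1.50312868e+00  3.89580548e-04
  1.28293978e+00 -1.61802202e+00] 1.85
```

View pics/w1.png

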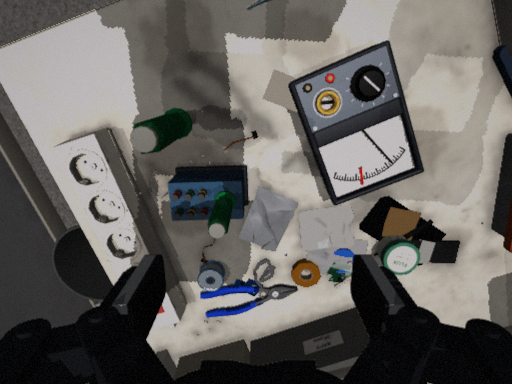

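The wrist view has the tool top at (217,229), the bush at (327,101) and the dial at (365,160). I'm measuring these and enlarging the details.

```bash
python3 - <<'E'
from h import *
import pickle
c,im,d=pickle.load(open("w1.pkl","rb"))
for n,u,v,z in[("tooltop",217,229,.128),("bush",327,101,.042),("m1",290,86,.038),("m2",388,42,.038),("m3",335,203,.038),("m4",424,171,.038),("bigtop",146,139,.14),("s1",169,180,.054),("s2",244,184,.054),("s3",243,218,.054),("s4",169,217,.054)]:
    print(n,ray(c,u,v,z).round(4),pt(c,d,u,v).round(4))
hsv=cv2.cvtColor(im,cv2.COLOR_RGB2HSV)
# white top of tool
m=cv2.inRange(hsv,(0,0,120),(180,60,255));k,l,st,ce=cv2.connectedComponentsWithStats(m[215:245,200:235])
for i in range(1,k):
  if st[i,4]>20: print(st[i],ce[i]+[200,215],ray(c,*(ce[i]+[200,215]),.128).round(4))
m=cv2.inRange(hsv,(18,120,100),(32,255,255));vs,us=np.where(m[80:125,305:350]);
(e,ax,_)=cv2.fitEllipse(cv2.convexHull(np.stack([us,vs],1).astype(np.float32)));e=np.array(e)+[305,80];print("bush",e,ax,ray(c,*e,.042).round(4))
f=lambda a,x:cv2.resize(a,(x,x),interpolation=cv2.INTER_CUBIC)
save("w1c",np.hstack([f(im[84:118,310:344],266),f(im[180:240,195:255],266),f(im[110:210,315:415],266)]))
E
```

```text
tooltop [ 0.5398 -0.1618  0.128 ] [ 0.5393 -0.1614  0.1293]
bush [ 0.4792 -0.034   0.042 ] [ 0.4807 -0.0317  0.0294]
m1 [ 0.4544 -0.0641  0.038 ] [ 0.4544 -0.0641  0.0374]
m2 [0.4458 0.0349 0.038 ] [0.4458 0.0346 0.0388]
m3 [ 0.5876 -0.0523  0.038 ] [ 0.5873 -0.0524  0.0386]
m4 [0.5823 0.0466 0.038 ] [5.981e-01 6.240e-02 1.000e-04]
bigtop [ 0.4524 -0.1817  0.14  ] [ 0.4516 -0.1745  0.159 ]
s1 [ 0.5022 -0.2094  0.054 ] [ 0.5037 -0.2121  0.0465]
s2 [ 0.5307 -0.138   0.054 ] [ 0.5439 -0.1446  0.0064]
s3 [ 0.5661 -0.1515  0.054 ] [ 5.869e-01 -1.612e-01  4.000e-04]
s4 [ 0.54   -0.2258  0.054 ] [ 0.556  -0.2473  0.0019]
[  9   9  16  14 167] [216.22754491 230.56287425] [ 0.541  -0.1629  0.128 ]
bush [327.66149902 102.44451332] (22.54006004333496, 24.058767318725586) [ 0.4808 -0.0337  0.042 ]
```

View pics/w1c.png

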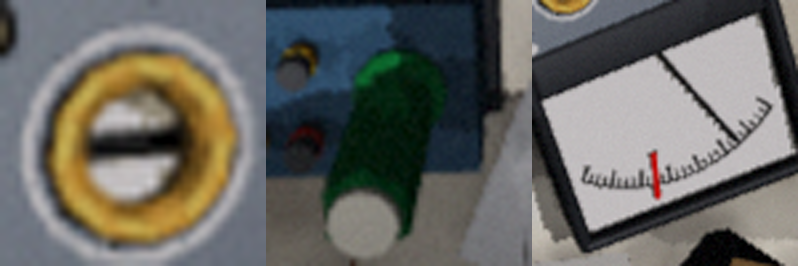

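```bash
python3 -m pendant '100 -.55 -.55 .5 0 0 0;100 0 0 .5 0 0 0;100 0 0 0 0 0 0'
python3 - <<'E'
from h import *
import pickle
c,im,d=pickle.load(open("w1.pkl","rb"))
a=ray(c,322.15,103.2,.032);b=ray(c,333,101.65,.032);v=b-a;print("slot ang world deg",np.degrees(np.arctan2(v[1],v[0])),(a+b)/2)
# meter yaw
P=[ray(c,u,v,.038) for u,v in((290,86),(388,42),(335,203),(424,171))]
w=P[2]-P[0];print("meter x ang",np.degrees(np.arctan2(w[1],w[0])),np.mean(P,0))
q=lambda x,y:ray(c,315+(x-532)/2.66,110+y/2.66,.036)
r=q(653,155)-q(657,197);n=q(735,135)-q(660,55)
print("red",np.degrees(np.arctan2(-r[1],-r[0])),"needle",np.degrees(np.arctan2(n[1],n[0])))
s=robot.read_state();c=robot.calibration("wrist");im,d=robot.grab_frame("wrist")
pickle.dump((c,im,d),open("w2.pkl","wb"))
print(s["ee_pos"],s["orientation"],s["time"])
K=np.array(c["intrinsics"]);Ti=np.linalg.inv(c["extrinsics"]);p=Ti@[.54,-.162,.128,1];p=K@p[:3];u,v=(p[:2]/p[2]).astype(int);print(u,v)
save("w2c",cv2.resize(im[v-50:v+50,u-60:u+60],None,fx=6,fy=6,interpolation=cv2.INTER_CUBIC))
E
```

```text
time: 2.28
ee_pos: [0.5395, -0.1602, 0.3429]
orientation: [-0.502, -3.096, -0.003]
contact_force: [0.3, 0.2, -0.3]
grip_width: 0.0852
finger_force: 0.0
slot ang world deg 79.44328514570437 [ 0.48189406 -0.03200729  0.032     ]
meter x ang 5.063027690185 [ 0.51751613 -0.00874334  0.038     ]
red -7.58737932457708 needle 27.847049720429077
[ 0.53952001 -0.16023735  0.34286281] [-5.02321867e-01 -3.09600630e+00 -2.59620094e-03] 2.275
254 225
```

View pics/w2c.png

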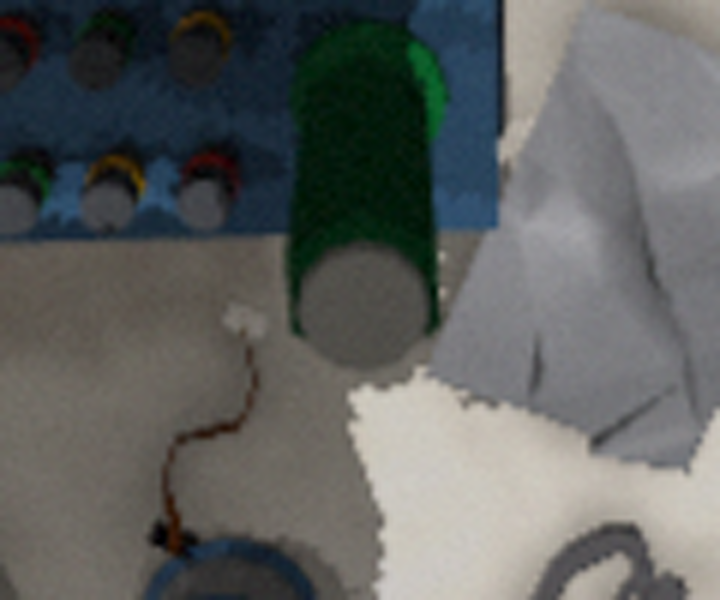

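The handle's side silhouette is symmetric and vertical at crop x 293 and 438, so the hex flats already face the closing axis. The top is at crop (365,305), exactly where predicted. I'll go down and grip.

```bash
python3 -m pendant '60 0 -.02 .5 0 0 0;50 0 0 .5 0 0 0;40 0 0 .4 0 0 0;35 0 0 0 0 0 0;0 0 0 0 0 0 0;0 0 0 0 0 0 0;0 0 0 0 0 0 0;0 0 0 0 0 0 0;0 0 0 0 0 0 0'
```

```text
time: 3.45
ee_pos: [0.5404, -0.1626, 0.2627]
orientation: [0.504, 3.097, -0.001]
contact_force: [0.2, 1.6, 6.6]
grip_width: 0.015
finger_force: 59.3
```

```bash
python3 -m pendant '0 0 0 -.3 0 0 0;0 0 0 -.7 0 0 0;0 0 0 -.8 0 0 0;0 0 0 0 0 0 0;0 0 0 0 0 0 0'
python3 - <<'E'
from h import *
import pickle
s=robot.read_state();c=robot.calibration("wrist");im,d=robot.grab_frame("wrist")
pickle.dump((c,im,d),open("w3.pkl","wb"));save("w3",im)
c2=robot.calibration("side");im2,d2=robot.grab_frame("side");save("s3",im2);pickle.dump((c2,im2,d2),open("s3.pkl","wb"))
T=np.eye(4);T[:3,:3]=R.from_rotvec(s["orientation"]).as_matrix();T[:3,3]=s["ee_pos"]
print(s["ee_pos"],T[:3,:3].round(3).tolist())
def pr(c,p):
    q=np.array(c["intrinsics"])@(np.linalg.inv(c["extrinsics"])@p)[:3];return q[:2]/q[2]
g=T@[0,0,.155+.098,1];print(pr(c,g),pr(c2,g))
u,v=pr(c,g).astype(int)
u2,v2=pr(c2,g).astype(int)
save("w3c",np.hstack([cv2.resize(im[v-45:v+45,u-30:u+30],(400,600),interpolation=cv2.INTER_CUBIC),cv2.resize(im2[v2-45:v2+15,u2-20:u2+20],(400,600),interpolation=cv2.INTER_CUBIC)]))
E
```

```text
time: 4.08
ee_pos: [0.5396, -0.1625, 0.3685]
orientation: [-0.505, -3.101, -0.0]
contact_force: [-1.0, -0.6, -0.4]
grip_width: 0.015
finger_force: 58.7
[ 0.53958606 -0.16249437  0.36852005] [[-0.948, 0.317, -0.0], [0.317, 0.948, 0.0], [0.0, 0.0, -1.0]]
[257.35948671 200.66829631] [253.73260228 213.00661607]
```

View pics/w3c.png

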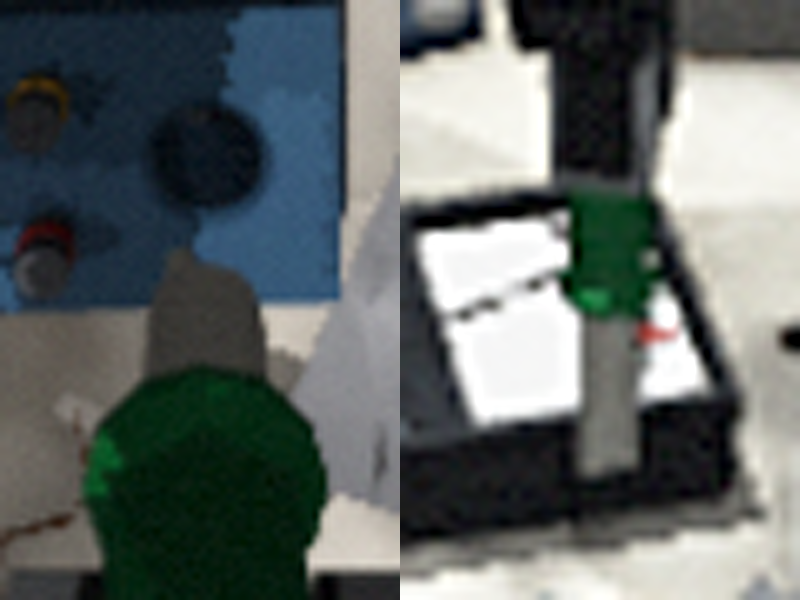

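In the left crop the blade tip's near end peaks at (180,255), left of the axis, with the tip edge falling to the right. So the blade lies 30° off tool x towards -y, about 11.5° in world. The right crop (side camera) shows the tool hanging straight. The slot lies at about 79°, so I turn 68° anticlockwise while moving above the bush.

```bash
python3 -m pendant '0 .54 .575 0 0 0 0;0 .54 .575 0 0 0 0;0 .54 .575 0 0 0 0;0 0 0 0 0 0 -1;0 0 0 0 0 0 -1;0 0 0 0 0 0 -1;0 0 0 0 0 0 -1;0 0 0 0 0 0 -1;0 0 0 0 0 0 -1;0 0 0 0 0 0 -1'
python3 -m pendant '0 0 0 0 0 0 -1;0 0 0 0 0 0 -1;0 0 0 0 0 0 -1;0 0 0 0 0 0 -1;0 0 0 0 0 0 -1;0 0 0 0 0 0 -1;0 0 0 0 0 0 -1;0 0 0 0 0 0 -1;0 0 0 .35 0 0 -1;0 0 0 .35 0 0 -1'
python3 -m pendant '0 0 0 0 0 0 0;0 0 0 0 0 0 0'
cat > look.py <<'E'
from h import *
import sys
n=sys.argv[1]
s=robot.read_state();c=robot.calibration("wrist");im,d=robot.grab_frame("wrist")
T=np.eye(4);T[:3,:3]=R.from_rotvec(s["orientation"]).as_matrix();T[:3,3]=s["ee_pos"]
np.savez(n,T=T,E=c["extrinsics"],im=im,d=d)
print(s["ee_pos"],T[:3,:3].round(3).tolist(),s["qpos"].round(2) if hasattr(s["qpos"],"round") else s["qpos"],s["time"])
def pr(p):
    q=np.array(c["intrinsics"])@(np.linalg.inv(c["extrinsics"])@p)[:3];return q[:2]/q[2]
g=T@[0,0,.2567,1];print("tip",g,pr(g),"bush",pr([.480,-.0335,.042,1]))
u,v=pr(g).astype(int);v0=max(v-60,0);u0=u-50
print("crop origin",u0,v0)
save(n,cv2.resize(im[v0:v0+90,u0:u0+100],None,fx=6,fy=6,interpolation=cv2.INTER_CUBIC))
E
python3 look.py a1
```

```text
time: 5.42
ee_pos: [0.4804, -0.0336, 0.3674]
orientation: [0.264, -3.128, -0.001]
contact_force: [0.0, -0.0, -0.9]
grip_width: 0.015
finger_force: 58.7
time: 6.68
ee_pos: [0.4803, -0.0336, 0.3252]
orientation: [1.318, -2.85, -0.002]
contact_force: [0.1, -0.1, -1.0]
grip_width: 0.015
finger_force: 58.7
time: 6.92
ee_pos: [0.4807, -0.0337, 0.3268]
orientation: [1.313, -2.854, -0.0]
contact_force: [-0.3, -0.3, -0.3]
grip_width: 0.015
finger_force: 58.8
[ 0.48072791 -0.03365894  0.32681106] [[-0.65, -0.76, -0.0], [-0.76, 0.65, 0.0], [0.0, 0.0, -1.0]] [-0.23  0.35  1.75  0.    1.04 -2.66] 6.925
tip [ 0.480654   -0.03361563  0.07011107  1.        ] [257.76984078 198.81753223] bush [258.49051427 186.85624545]
crop origin 207 138
```

View pics/a1.png

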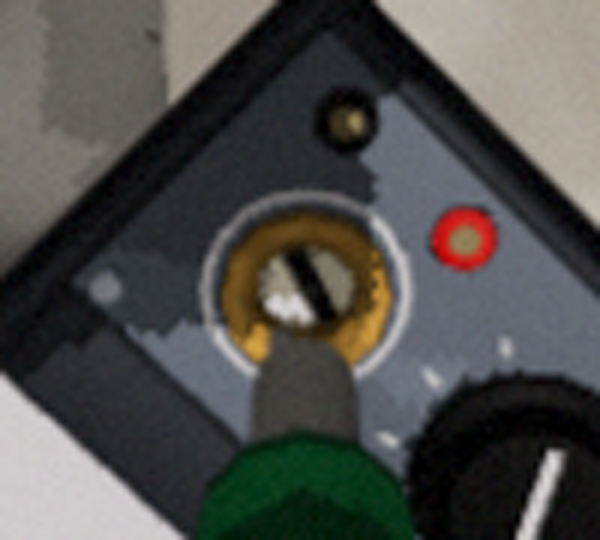

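The crop shows the bush centred at (306,290) and the slot running from (290,255) to (325,315), about 29° off tool x. That matches the blade, whose tip peaks at (290,335). I nudge 0.8 mm and lower.

```bash
python3 -m pendant '0 .013 .005 .2 0 0 0;0 0 0 .2 0 0 0;0 0 0 0.1 0 0 0;0 0 0 0 0 0 0'; python3 look.py a2
```

```text
time: 7.48
ee_pos: [0.4797, -0.0339, 0.296]
orientation: [1.315, -2.852, -0.002]
contact_force: [0.7, 1.1, 0.6]
grip_width: 0.0147
finger_force: 58.8
[ 0.47972916 -0.0339415   0.2960186 ] [[-0.65, -0.76, -0.001], [-0.76, 0.65, 0.001], [0.0, 0.001, -1.0]] [-0.23  0.39  1.8   0.    0.96 -2.67] 7.475
tip [ 0.47940149 -0.03378148  0.03931886  1.        ] [257.75753989 198.77571864] bush [257.38639569 200.78607289]
crop origin 207 138
```

View pics/a2.png

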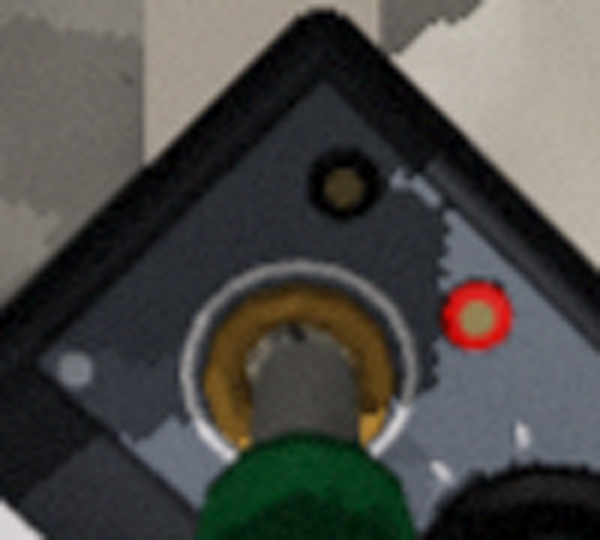

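Tip is in the bush mouth with no force. The bush centre is at crop x 299 and the shaft at 304, so it is about 0.6 mm off along tool y. I correct that and feel downward.

```bash
python3 -m pendant '0 0 -.009 .02 0 0 0;0 0 0 .03 0 0 0;0 0 0 .03 0 0 0;0 0 0 0 0 0 0'; python3 -m pendant '0 0 0 .02 0 0 0;0 0 0 .02 0 0 0;0 0 0 0 0 0 0';python3 -c "
from h import *
print(robot.read_state()['wrist_torque'])"
```

```text
time: 8.02
ee_pos: [0.4803, -0.0343, 0.2918]
orientation: [-1.315, 2.853, 0.0]
contact_force: [0.6, 0.4, -0.6]
grip_width: 0.0151
finger_force: 58.8
time: 8.4
ee_pos: [0.4803, -0.0343, 0.2894]
orientation: [-1.315, 2.853, 0.0]
contact_force: [0.9, 1.7, -1.4]
grip_width: 0.0151
finger_force: 58.9
[ 0.4255794  -0.21020429  0.05580391]
```

```bash
for i in 1; do python3 -m pendant '0 0 0 .01 0 0 0;0 0 0 .01 0 0 0;0 0 0 0 0 0 0'; done; python3 -m pendant '0 0 0 .01 0 0 0;0 0 0 .01 0 0 0;0 0 0 0 0 0 0'
```

```text
time: 8.78
ee_pos: [0.4803, -0.0344, 0.2883]
orientation: [-1.315, 2.853, 0.0]
contact_force: [1.5, 2.3, -0.4]
grip_width: 0.0151
finger_force: 58.9
time: 9.15
ee_pos: [0.4803, -0.0344, 0.2871]
orientation: [-1.315, 2.853, 0.0]
contact_force: [1.7, 2.7, 0.7]
grip_width: 0.0148
finger_force: 58.9
```

```bash
python3 -m pendant '0 -.006 0 .01 0 0 0;0 0 0 .01 0 0 0;0 0 0 0 0 0 0';python3 -m pendant '0 0 0 .01 0 0 0;0 0 0 .01 0 0 0;0 0 0 0 0 0 0'
```

```text
time: 9.52
ee_pos: [0.4805, -0.0342, 0.2858]
orientation: [1.315, -2.853, -0.0]
contact_force: [0.5, 1.3, -0.3]
grip_width: 0.0151
finger_force: 58.9
time: 9.9
ee_pos: [0.4805, -0.0341, 0.2846]
orientation: [1.315, -2.853, -0.0]
contact_force: [1.0, 1.1, -0.7]
grip_width: 0.0151
finger_force: 58.8
```

```bash
python3 -m pendant '0 0 0 .01 0 0 0;0 0 0 0 0 0 0';python3 -m pendant '0 0 0 .01 0 0 0;0 0 0 0 0 0 0'
```

```text
time: 10.15
ee_pos: [0.4805, -0.0341, 0.2842]
orientation: [-1.315, 2.853, -0.0]
contact_force: [1.2, 1.9, 2.1]
grip_width: 0.0146
finger_force: 59.3
time: 10.4
ee_pos: [0.4805, -0.0341, 0.2841]
orientation: [-1.315, 2.852, -0.001]
contact_force: [-0.6, 2.2, 7.5]
grip_width: 0.0151
finger_force: 59.9
```

Floor contact at tip z about 0.0275 matches the slot floor (0.0276), so the blade is in. I ease off and turn clockwise.

```bash
python3 -m pendant '0 0 0 -.014 0 0 0;0 0 0 0 0 0 1;0 0 0 0 0 0 1;0 0 0 0 0 0 1;0 0 0 0 0 0 1;0 0 0 0 0 0 1;0 0 0 0 0 0 0'
cat > needle.py <<'E'
from h import *
import sys,pickle
s=robot.read_state();print(s["ee_pos"],s["contact_force"],s["wrist_torque"])
c=robot.calibration("top");im,d=robot.grab_frame("top");pickle.dump((c,im,d),open("n.pkl","wb"))
hsv=cv2.cvtColor(im,cv2.COLOR_RGB2HSV)
x0,y0=190,168;h=hsv[y0:y0+50,x0:x0+60]
# red line and needle: polar darkness profile about the pivot, needle plane z=.036
red=cv2.inRange(h,(0,120,80),(8,255,255))|cv2.inRange(h,(172,120,80),(180,255,255))
vs,us=np.where(red);P=np.array([ray(c,u+x0,v+y0,.034)[:2] for u,v in zip(us,vs)])
print("red",P.mean(0).round(4),len(P))
# pivot: from red middle along its direction (meter x axis 5.06deg, red at -11.46)
m=np.radians(5.06);a=m-.2
K=np.array(c["intrinsics"]);Ti=np.linalg.inv(c["extrinsics"])
best=[]
for rad in(.048,.052,.056,.06):
  piv=P.mean(0)-rad*np.array([np.cos(a),np.sin(a)])
  th=np.arange(0,1.4,.02);pr=[]
  for t in th:
    al=m+.7-t;v=[]
    for r in np.arange(.025,.044,.001):
      q=K@(Ti@[piv[0]+r*np.cos(al),piv[1]+r*np.sin(al),.034,1])[:3]
      v.append(cv2.getRectSubPix(im[...,1],(1,1),(q[0]/q[2],q[1]/q[2]))[0,0])
    pr.append(np.mean(v))
  pr=np.array(pr,float);i=pr.argmin();print(rad,"needle",th[i],pr[i],np.median(pr))
E
python3 needle.py
python3 - <<'E'
from h import *
import pickle
c,im,d=pickle.load(open("n.pkl","rb"))
save("n1",cv2.resize(im[165:250,180:260],None,fx=7,fy=7,interpolation=cv2.INTER_CUBIC))
E
```

```text
time: 11.28
ee_pos: [0.4805, -0.0341, 0.2843]
orientation: [-0.801, 3.038, -0.0]
contact_force: [0.7, 1.4, 0.7]
grip_width: 0.0152
finger_force: 59.0
[ 0.48054141 -0.03411158  0.28427756] [0.65603157 1.38080344 0.73453053] [ 0.39005111 -0.28144063  0.00913159]
red nan 0
0.048 needle 0.0 55.0 55.0
0.052 needle 0.0 55.0 55.0
0.056 needle 0.0 55.0 55.0
0.06 needle 0.0 55.0 55.0needle.py:10: RuntimeWarning: Mean of empty slice.
  print("red",P.mean(0).round(4),len(P))
  ret = ret.dtype.type(ret / rcount)
needle.py:16: RuntimeWarning: Mean of empty slice.
  piv=P.mean(0)-rad*np.array([np.cos(a),np.sin(a)])
```

View pics/n1.png

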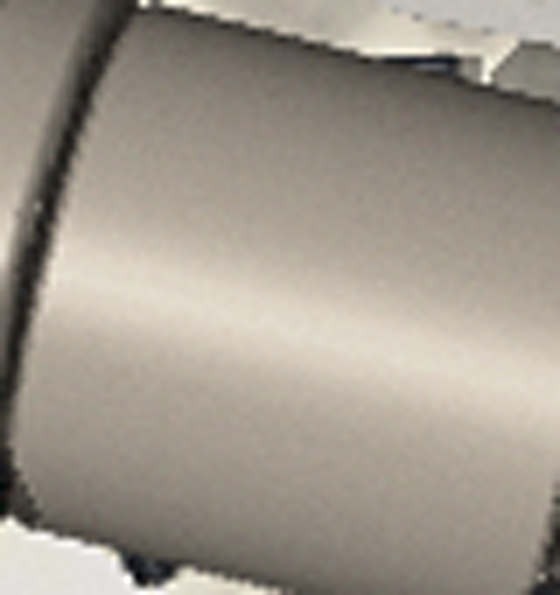

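The top view is blocked by the arm's forearm. I'll read the needle from the side camera numerically, using the dial geometry from the w1 picture and checking it on the first images.

```bash
cat > needle.py <<'E'
from h import *
import pickle
def proj(c,p): 
    q=np.array(c["intrinsics"])@(np.linalg.inv(c["extrinsics"])@np.array([*p,1.]))[:3];return q[:2]/q[2]
def redc(c,im,z=.034,cen=(.572,-.016)):
    u,v=proj(c,[*cen,z]).astype(int);hsv=cv2.cvtColor(im,cv2.COLOR_RGB2HSV)
    red=cv2.inRange(hsv,(0,90,60),(8,255,255))|cv2.inRange(hsv,(172,90,60),(180,255,255))
    v0,u0=max(v-18,0),max(u-18,0);vs,us=np.where(red[v0:v+18,u0:u+18])
    if len(us)<3: return None,len(us)
    return np.mean([ray(c,a+u0,b+v0,z)[:2] for a,b in zip(us,vs)],0),len(us)
def read(name,c,im,red=None):
    r0,n=redc(c,im);print(name,"red",r0,n)
    if r0 is None: r0=red
    m=np.radians(5.06);a=m-.2
    for rad in(.05,.055,.06):
        piv=r0-rad*np.array([np.cos(a),np.sin(a)]);th=np.arange(-.05,1.45,.02);pr=[]
        for t in th:
            al=m+.7-t
            pr.append(np.mean([cv2.getRectSubPix(im[...,1],(1,1),proj(c,[piv[0]+r*np.cos(al),piv[1]+r*np.sin(al),.034]))[0,0] for r in np.arange(.022,.044,.001)]))
        pr=np.array(pr,float);i=np.argsort(pr)[:4];print(rad,"min at",th[i].round(2),pr[i].round(0),"median",np.median(pr))
    return pr
if __name__=="__main__":
    import sys
    if len(sys.argv)>1:
        D=pickle.load(open("D.pkl","rb"))
        read("top0",*D["top"][:2]);read("side0",*D["side"][:2]);c,im,d=pickle.load(open("w1.pkl","rb"));read("w1",c,im)
    c=robot.calibration("side");im,d=robot.grab_frame("side");pickle.dump((c,im,d),open("n.pkl","wb"))
    p=read("side now",c,im,np.array([.572,-.016]));print(p[::3].round(0))
E
python3 needle.py 1
```

```text
top0 red [ 0.56630945 -0.0182035 ] 13
0.05 min at [0.17 0.19 0.15 0.21] [124. 127. 131. 144.] median 204.86363636363637
0.055 min at [0.25 0.27 0.23 0.29] [103. 114. 116. 143.] median 205.04545454545453
0.06 min at [0.33 0.35 0.31 0.37] [ 99. 106. 121. 134.] median 204.9090909090909
side0 red [ 0.56909363 -0.02052406] 7
0.05 min at [0.13 0.11 0.15 0.09] [166. 169. 169. 175.] median 241.9090909090909
0.055 min at [0.21 0.19 0.23 0.17] [161. 163. 165. 169.] median 241.63636363636363
0.06 min at [0.29 0.27 0.31 0.25] [159. 161. 163. 167.] median 241.5
w1 red [ 0.56758205 -0.01744891] 47
0.05 min at [0.19 0.17 0.15 0.21] [ 83.  84.  99. 114.] median 188.27272727272728
0.055 min at [0.25 0.27 0.23 0.29] [ 51.  63.  81. 109.] median 188.22727272727272
0.06 min at [0.33 0.35 0.31 0.37] [39. 50. 84. 97.] median 188.13636363636363
side now red [ 0.56909363 -0.02052406] 7
0.05 min at [0.19 0.21 0.17 0.23] [152. 154. 157. 161.] median 244.5909090909091
0.055 min at [0.27 0.29 0.25 0.31] [156. 158. 161. 165.] median 244.27272727272728
0.06 min at [0.35 0.33 0.37 0.31] [154. 155. 160. 161.] median 244.27272727272728
[247. 246. 245. 241. 226. 195. 161. 160. 197. 230. 244. 247. 247. 246.
 245. 245. 245. 244. 244. 244. 244. 244. 244. 244. 245.]
```

Side readings show the needle moved by 0.06 after taking up the play, so the blade is driving. About 79° remains.

```bash
python3 -m pendant '0 0 0 0 0 0 1;0 0 0 0 0 0 1;0 0 0 0 0 0 1;0 0 0 0 0 0 1;0 0 0 0 0 0 1;0 0 0 0 0 0 1;0 0 0 0 0 0 1;0 0 0 0 0 0 1;0 0 0 0 0 0 1;0 0 0 0 0 0 0'; python3 needle.py
```

```text
time: 12.62
ee_pos: [0.4805, -0.0341, 0.2843]
orientation: [0.176, 3.136, 0.0]
contact_force: [0.5, 2.9, 0.6]
grip_width: 0.0151
finger_force: 59.0
side now red [ 0.56909363 -0.02052406] 7
0.05 min at [0.51 0.53 0.49 0.55] [127. 129. 131. 138.] median 243.8181818181818
0.055 min at [0.55 0.53 0.57 0.51] [135. 138. 140. 147.] median 244.5909090909091
0.06 min at [0.59 0.57 0.61 0.55] [147. 149. 150. 156.] median 244.77272727272728
[245. 245. 246. 247. 247. 247. 245. 238. 222. 191. 156. 150. 191. 228.
 244. 250. 248. 246. 245. 245. 245. 244. 244. 244. 245.]
```

```bash
python3 -m pendant '0 0 0 0 0 0 1;0 0 0 0 0 0 1;0 0 0 0 0 0 1;0 0 0 0 0 0 1;0 0 0 0 0 0 1;0 0 0 0 0 0 1;0 0 0 0 0 0 1;0 0 0 0 0 0 1;0 0 0 0 0 0 1;0 0 0 0 0 0 0'; python3 needle.py
```

```text
time: 13.92
ee_pos: [0.4805, -0.0342, 0.2843]
orientation: [1.135, 2.929, 0.0]
contact_force: [2.3, 0.8, -0.3]
grip_width: 0.0156
finger_force: 58.9
side now red [ 0.56800612 -0.02028168] 8
0.05 min at [0.87 0.85 0.89 0.83] [136. 141. 147. 148.] median 234.6818181818182
0.055 min at [0.83 0.85 0.87 0.81] [143. 143. 148. 149.] median 231.0909090909091
0.06 min at [0.83 0.85 0.81 0.87] [148. 149. 154. 159.] median 229.36363636363637
[245. 245. 245. 245. 245. 245. 246. 247. 247. 247. 244. 234. 216. 188.
 161. 149. 187. 229. 230. 224. 214. 201. 194. 194. 193.]
```

Estimate about 0.85, so another 6.6° should centre it.

```bash
python3 -m pendant '0 0 0 0 0 0 .85;0 0 0 0 0 0 .8;0 0 0 0 0 0 0;0 0 0 0 0 0 0'; python3 needle.py; python3 - <<'E'
from h import *
from needle import *
s=robot.read_state();T=np.eye(4);T[:3,:3]=R.from_rotvec(s["orientation"]).as_matrix();print(T.round(3).tolist(),np.round(s["qpos"],2))
c=robot.calibration("wrist");print(proj(c,[.567,-.018,.034]))
im,d=robot.grab_frame("wrist");pickle.dump((c,im,d),open("w4.pkl","wb"));read("wrist",c,im,np.array([.567,-.018]))
E
```

```text
time: 14.48
ee_pos: [0.4805, -0.0342, 0.2843]
orientation: [1.302, 2.859, -0.0]
contact_force: [1.8, 1.3, 0.3]
grip_width: 0.0154
finger_force: 58.9
side now red [ 0.56962906 -0.02000129] 5
0.05 min at [0.89 0.87 0.85 0.91] [130. 130. 142. 146.] median 240.22727272727272
0.055 min at [0.87 0.85 0.89 0.83] [147. 153. 153. 163.] median 239.1818181818182
0.06 min at [0.87 0.85 0.89 0.83] [142. 146. 152. 155.] median 236.9090909090909
[244. 244. 245. 244. 244. 245. 245. 246. 247. 247. 245. 240. 228. 206.
 178. 146. 168. 216. 236. 238. 230. 218. 214. 208. 202.]
[[-0.656, 0.755, 0.0, 0.0], [0.755, 0.656, -0.0, 0.0], [-0.0, 0.0, -1.0, 0.0], [0.0, 0.0, 0.0, 1.0]] [-0.23  0.4   1.81  0.    0.93 -0.95]
[356.37901714 256.76371725]
wrist red [ 0.56766551 -0.01573108] 58
0.05 min at [0.93 0.91 0.95 0.89] [ 26.  43.  90. 113.] median 208.77272727272728
0.055 min at [0.93 0.91 0.95 0.89] [ 31.  43. 100. 127.] median 208.8181818181818
0.06 min at [0.91 0.93 0.89 0.95] [ 31.  42. 105. 120.] median 208.86363636363637
```

The wrist view now sees the dial and reads 0.91 to 0.93, which is on the line. I withdraw and carry the tool back over the stand, turning back to the pick-up yaw.

```bash
python3 -m pendant '0 0 0 -.1 0 0 0;0 0 0 -.2 0 0 0;0 0 0 -.5 0 0 0;0 0 0 -.6 0 0 0;0 0 0 0 0 0 0'
python3 - <<'E'
from needle import *
c=robot.calibration("wrist");im,d=robot.grab_frame("wrist");read("wrist",c,im,np.array([.567,-.018]));print(robot.read_state()["ee_pos"])
E
python3 -m pendant '0 -.756 -.217 0 0 0 0;0 -.756 -.217 0 0 0 0;0 -.756 -.217 0 0 0 0;0 0 0 0 0 0 -1;0 0 0 0 0 0 -1;0 0 0 0 0 0 -1;0 0 0 0 0 0 -1;0 0 0 0 0 0 -1;0 0 0 0 0 0 -1;0 0 0 0 0 0 -1'
python3 -m pendant '0 0 0 0 0 0 -.6;0 0 0 0 0 0 0;0 0 0 0 0 0 0'; python3 - <<'E'
from h import *
s=robot.read_state();print(R.from_rotvec(s["orientation"]).as_matrix().round(3).tolist())
E
```

```text
time: 15.2
ee_pos: [0.4806, -0.0342, 0.3714]
orientation: [1.303, 2.853, 0.001]
contact_force: [0.3, -0.1, -0.4]
grip_width: 0.0154
finger_force: 58.9
wrist red [ 0.56816685 -0.01593882] 40
0.05 min at [0.93 0.91 0.95 0.89] [ 48.  53.  93. 100.] median 187.77272727272728
0.055 min at [0.93 0.91 0.95 0.89] [ 53.  56. 102. 111.] median 187.86363636363637
0.06 min at [0.91 0.93 0.89 0.95] [ 46.  62.  94. 117.] median 187.95454545454547
[ 0.48019278 -0.03408251  0.36965902]
time: 16.5
ee_pos: [0.5396, -0.1624, 0.3669]
orientation: [-0.571, -3.086, -0.001]
contact_force: [-0.3, -0.6, -0.4]
grip_width: 0.015
finger_force: 58.9
time: 16.88
ee_pos: [0.5399, -0.1625, 0.3677]
orientation: [-0.511, -3.098, -0.001]
contact_force: [0.6, 0.0, 0.6]
grip_width: 0.0152
finger_force: 58.9
[[-0.947, 0.321, -0.001], [0.321, 0.947, 0.001], [0.002, 0.0, -1.0]]
```

```bash
python3 -m pendant '0 .002 -.003 .4 0 0 0;0 0 0 .4 0 0 0;0 0 0 .3 0 0 0;0 0 0 0 0 0 0'; python3 -m pendant '0 0 0 .2 0 0 0;0 0 0 .2 0 0 0;0 0 0 .1 0 0 0;0 0 0 0 0 0 0'
```

```text
time: 17.38
ee_pos: [0.5399, -0.1627, 0.3011]
orientation: [-0.511, -3.098, -0.001]
contact_force: [0.7, 0.7, -1.4]
grip_width: 0.0151
finger_force: 58.8
time: 17.88
ee_pos: [0.5399, -0.1627, 0.2719]
orientation: [-0.51, -3.099, -0.0]
contact_force: [0.5, 0.0, -1.5]
grip_width: 0.0149
finger_force: 58.9
```

```bash
python3 -m pendant '0 0 0 .08 0 0 0;0 0 0 .06 0 0 0;0 0 0 0 0 0 0'; python3 -m pendant '0 0 0 .01 0 0 0;0 0 0 0 0 0 0'
```

```text
time: 18.25
ee_pos: [0.5399, -0.1626, 0.2637]
orientation: [-0.51, -3.1, -0.0]
contact_force: [0.8, 0.2, -0.9]
grip_width: 0.0151
finger_force: 58.9
time: 18.5
ee_pos: [0.5399, -0.1626, 0.2634]
orientation: [-0.51, -3.1, -0.0]
contact_force: [0.4, 1.2, -0.5]
grip_width: 0.015
finger_force: 58.9
```

```bash
python3 -m pendant '0 0 0 .008 0 0 0;0 0 0 0 0 0 0;30 0 0 0 0 0 0;45 0 0 0 0 0 0;45 0 0 0 0 0 0;45 0 0 0 0 0 0;45 0 0 -.3 0 0 0;45 0 0 -.8 0 0 0;45 0 0 -.9 0 0 0;45 0 0 0 0 0 0'
python3 -m pendant '45 0.6 0.5 -.3 0 0 0;45 0 0 0 0 0 0'
python3 - <<'E'
from needle import *
for cam in("wrist","side"):
    c=robot.calibration(cam);im,d=robot.grab_frame(cam);read(cam,c,im,np.array([.567,-.018]))
    hsv=cv2.cvtColor(im,cv2.COLOR_RGB2HSV)
    m=cv2.inRange(hsv,(50,100,20),(85,255,255));k,l,st,ce=cv2.connectedComponentsWithStats(m)
    for i in range(1,k):
        if st[i,4]>30:
            vs,us=np.where(l==i);P=np.array([pt(c,d,u,v) for u,v in zip(us,vs) if d[v,u]>0])
            if len(P) and np.linalg.norm(np.median(P,0)[:2]-[.54,-.162])<.03:
                print(cam,"tool z 5/95%",np.percentile(P,[3,50,97],axis=0).round(4).tolist())
                hi=P[P[:,2]>.1];lo=P[P[:,2]<.085];print(np.median(hi,0),np.median(lo,0) if len(lo) else None)
u=proj(c,[.54,-.162,.128]);print(u)
D=pickle.load(open("D.pkl","rb"))["side"];print("side diff at tool",np.abs(im[195:245,240:268].astype(int)-D[1][195:245,240:268]).mean())
E
```

```text
time: 19.75
ee_pos: [0.5405, -0.1629, 0.3875]
orientation: [0.509, 3.091, -0.004]
contact_force: [-0.4, -0.5, -0.8]
grip_width: 0.0386
finger_force: 0.0
time: 20.0
ee_pos: [0.5144, -0.121, 0.4013]
orientation: [0.507, 3.1, 0.001]
contact_force: [-0.4, -0.5, 0.5]
grip_width: 0.0383
finger_force: 0.0
wrist red [ 0.57011456 -0.01737305] 22
0.05 min at [0.91 0.89 0.93 0.95] [ 31.  50.  60. 108.] median 194.72727272727272
0.055 min at [0.91 0.89 0.93 0.95] [ 35.  55.  63. 108.] median 194.5909090909091
0.06 min at [0.91 0.89 0.93 0.87] [ 42.  50.  77. 106.] median 194.5
wrist tool z 5/95% [[0.5302, -0.1677, 0.0578], [0.5327, -0.158, 0.0943], [0.5445, -0.1534, 0.1247]]
[ 0.53281057 -0.15820847  0.1166841 ] [ 0.5327825  -0.15753562  0.06127541]
side red [ 0.57322082 -0.02055211] 3
0.05 min at [0.89 0.87 0.85 0.91] [109. 113. 126. 127.] median 245.04545454545453
0.055 min at [0.87 0.89 0.85 0.83] [135. 139. 143. 156.] median 245.27272727272728
0.06 min at [0.87 0.85 0.89 0.83] [147. 151. 157. 160.] median 245.36363636363637
side tool z 5/95% [[0.5315, -0.1719, 0.0561], [0.539, -0.1688, 0.0921], [0.5483, -0.1587, 0.1234]]
[ 0.53892034 -0.1685889   0.11353187] [ 0.53909223 -0.16904473  0.06761516]
[253.93524025 208.34072428]
side diff at tool 15.243571428571428
```

The tool's median height is back at 0.092 m, the same as at the start, it stands upright, and the needle reads about 0.91. I'm handing in.

```bash
python3 -m pendant '45 0 0 0 0 0 0;45 0 0 0 0 0 0'; python3 -c "
from plant import robot
print(robot.close_job())"
```

```text
time: 20.35
ee_pos: [0.5157, -0.1233, 0.4001]
orientation: [-0.511, -3.099, -0.0]
contact_force: [0.2, -0.1, 0.1]
grip_width: 0.0383
finger_force: 0.0
the job is handed in; nothing more can be done
None
```

I turned the trimmer until the needle read about 0.91 rad (red line 0.90), put the tool back upright and fully down in its stand hole, and handed the job in at about 20 s; no verdict came back.

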